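Seal the dry box: lid on, corners pressed home, keeper across

ROBOT

A 6-joint arm with a two-finger parallel gripper is mounted at the origin on a cart in front of the work surface, level with it; the furniture and walls round the work are solid. World frame = base frame: x ahead of the robot, y to its left, z up, the work surface at z = 0. Lengths are in mm, angles in degrees, forces in N, time in s.
With the tool pointing down it reaches from about 400 to 925 mm from the base axis. Payload 12.5 kg.
Tool frame: the origin (TCP) lies at the very end of the fingers, on their centre line; the grasp point (between the pads) lies 19 mm behind it; z points along the fingers, y is the line along which they close (so a half turn about z gives the same grasp; the last joint's range is limited). The gripper opens to 95 mm and grips with 3 to 60 N. Pads are 20 mm wide; open, the fingers measure 119 mm over their backs; the gripper's body (75 mm by 180 mm) begins 59 mm behind the grasp point.
Start: joints at [-70.737, 28.126, 89.318, -0, 62.55, -6.05], TCP at [267.254, -564.998, 214.661] pointing down, gripper open.
Joint ranges: [-177.58, 177.58], [-47.91, 125.51], [2.72, 160], [-65.01, 245.01], [3.68, 167.84], [-153.87, 153.87]. Speed limits (degrees/s): [127.2, 127.2, 159.86, 180, 180, 180].

INTERFACE

Orientations are given as a 3x3 rotation matrix whose columns are the frame's x, y, z axes.
In Python, from plant import arm, vision, workorder gives the robot as it stands.
- The arm moves only by the tool servo_tool, never from a script. Its argument "commands" is a list of rows, each a list of 2 entries, a list of its own where there are three numbers: the shift along the world's x, y, z in cm, then the turn about the world's z in rad. A call has exactly 8 rows; each row shifts and turns the commanded pose from where the row before left it; what a row does not reach is not made up. A row lasts 1/12 s, in which the tool goes at most 41.7 mm and 7.16 degrees, less where a joint would pass 70% of its speed; a pose out of reach is approached as far as the arm can. A call is refused whole if a number of a shift passes 4.17 or a number of a turn 0.125, either way. A call with a gripper value outside its range is refused whole. "claw" is the gripper's target within -1 to 1 (shut at 1, half-way at 0, fully open at -1), set as the call begins (left out, the last holds). The fingers move at their own pace and stop on an object; "force" is the grip in N (left out, the last holds). Time passes only in rows, so rows that do not move let the fingers close, or fill a call up. It gives the time, the measured TCP pose, the force, the opening and the grip force at its end, in the units of the state.
- arm.sense(): the state, without advancing time (a new reading comes with each control period).
- vision.camera(name): name is "scene" or "side" or "wrist"; returns a dict with "image" (400x640x3 uint8, red, green, blue), "camera_matrix" (3x3 intrinsics, pixels), "view" (4x4, takes a point from world to camera coordinates). Camera axes: x right, y down, z forward; pixel columns grow to the right and rows downward; lengths in mm; the calibration is good to about 2 mm. A picture is of the moment at which its call begins. There is no depth.
- workorder.sign_off(): hands the job in; it is judged then, once.
The state is a dict: "clock": time; "joints": joint angles; "qd": joint speeds; "joint_efforts": joint torques, N m; "tcp_pos": TCP position; "tool_rot": TCP orientation; "force": force on the tool from outside, world axes, zero at the start; "moment": the same for the moment, N m; "grip_width": finger opening in mm; "grip_force": force on a finger pad.
Only numpy, scipy, OpenCV 4.12 (cv2) and the standard library are available. Lean on these libraries where they do the work, as an engineer would, in place of code of your own. Each camera call takes 0.05 s, during which the arm holds its last target. There are 200 camera calls.

TASK

Close the dry box of needle cartridges: with the keeper bar swung clear, lay the loose white lid squarely on the box by its handle, then press it home on the gasket one corner at a time, each fully down before you go on to the next, until the lid lies flat and flush on the rim all round. Then swing the keeper bar over the lid until it is parallel to the lid's handle, and let go. Leave the other things on the table where they are.

Things in the scene. Friction and masses are not known exactly. Their poses are not given: they have to be found in the camera images.
- box: Open grey dry box fixed to the table (sizes in mm). Origin: centre of its underside; x along its long side, z up. Flat rim 150 (x) by 110 (y), its top at z = 50; mouth 116 x 76. On the rim's corners stand four black rubber gasket pieces, tops at z = 56 at the start. A bracket at the +x end carries the keeper's pivot.
- box_pivot (a point): Axis of the keeper's pivot (22 across) at the box's +x end, at x = 98, y = +40, z = 74 of the box: the top of the pivot.
- lid: Loose white lid, 0.15 to 0.31 kg, lying right way up. Origin: centre of the underside of its lip, x along its long side. Plate 152 (x) x 112 (y) x 8, z = 10 to 18; lip below it 108 x 68, z = 0 to 10, enters the box mouth with 4 play each side, either way round. Origin at z = 46 of the box when on the raised gasket, at 40 when sealed flat on the rim.
- lid_handle (a point): Middle of the lid's black bar handle, at z = 42 above the lid's origin. The bar is 64 long along the lid's x, 12 wide in y, from z = 36 to 48, on two legs on the middle of the plate.
- keeper (a joint): Angle (rad) of the keeper, a level aluminium bar 14 wide, 8 thick. 0: it points to the box's -x, parallel to the handle, over the lid. Grows as it swings to the box's +y; past about 1.1 it is clear of the box's mouth and corners, but may hang over the loose lid. Friction (2.5 N at the knob) holds it; stops at -0.6, 2.3. Underside at z = 62 of the box: 4 above the sealed lid.
- keeper_knob (a point): Middle of the round black upright knob on the free end of the keeper bar, 100 from the pivot: 16 across, standing from z = 70 to 96 of the box; this point is at z = 82. The bar passes over the sealed lid, but is too low to pass over an unsealed one. Beyond the box the shade of a desk lamp hangs 0.5 m above the table: keep wrists low there.
- gasket_1 (a joint): How far the gasket's corner piece at the box's -x, +y corner is pressed down (m): 0 at the start, 0.006 flush with the rim. An L, legs 28 long, 11 wide, its corner at 67 in x and 47 in y from the box's centre. It takes about 10 N to move and stays where it is pressed; only this corner yields if the lid is pressed right above it, near the outer corner, and with less than about 30 N.
- gasket_2 (a joint): How far the gasket's corner piece at the box's -x, -y corner is pressed down (m): 0 at the start, 0.006 flush with the rim. An L, legs 28 long, 11 wide, its corner at 67 in x and 47 in y from the box's centre. It takes about 10 N to move and stays where it is pressed; only this corner yields if the lid is pressed right above it, near the outer corner, and with less than about 30 N.
- gasket_3 (a joint): How far the gasket's corner piece at the box's +x, -y corner is pressed down (m): 0 at the start, 0.006 flush with the rim. An L, legs 28 long, 11 wide, its corner at 67 in x and 47 in y from the box's centre. It takes about 10 N to move and stays where it is pressed; only this corner yields if the lid is pressed right above it, near the outer corner, and with less than about 30 N.
- gasket_4 (a joint): How far the gasket's corner piece at the box's +x, +y corner is pressed down (m): 0 at the start, 0.006 flush with the rim. An L, legs 28 long, 11 wide, its corner at 67 in x and 47 in y from the box's centre. It takes about 10 N to move and stays where it is pressed; only this corner yields if the lid is pressed right above it, near the outer corner, and with less than about 30 N.
- coffee_cup: Bystander, to be left alone: white paper coffee cup, 75 mm across, 83 tall, standing. Origin at the centre of its underside.
- ink_bottle: Bystander, to be left alone: slim dark ink bottle with a white pointed cap, 32 mm across, 98 tall, standing. Origin at the centre of its underside.
- eraser: Bystander, to be left alone: pocket eraser, 22x45x13, lying. Origin at the centre of its underside.
- masking_tape: Bystander, to be left alone: roll of masking tape, 104 across, 25 tall, lying. Origin at the centre of its underside.
- needle_machine: Bystander, to be left alone: pen-shaped needle machine, 34x197x35, lying. Origin at the centre of its underside.
- pen: Bystander, to be left alone: slim white ballpoint pen, 11x145x9, lying. Origin at the centre of its underside.
- pencil: Bystander, to be left alone: pencil, 7x139x7, lying. Origin at the centre of its underside.
Mind the look-alikes: they are no part of the job. There is more than one size of the box; the job needs the larger.

How it is judged (in metres and radians):
On the way, in this order (a step that is already met when the one before it is completed fails the run):
1. the lid lies squarely on the box, on the raised gasket, no corner pressed down yet (horizontal distance between lid and box below 0.008 m and angle between the x axis of lid and the x axis of box, either way round below 0.12 rad and z of lid in the frame of box below 0.049 m and angle between lid's own z axis and vertical below 0.04 rad and value of joint each of gasket_1, gasket_2, gasket_3, gasket_4 below 0.003 m), for 0.2 s.
2. one corner of the gasket is down (over 4.5 mm), the other three still up (under 3 mm) (((value of joint gasket_1 above 0.0045 m and value of joint each of gasket_2, gasket_3, gasket_4 below 0.003 m) or (value of joint each of gasket_1, gasket_3, gasket_4 below 0.003 m and value of joint gasket_2 above 0.0045 m) or (value of joint each of gasket_1, gasket_2, gasket_4 below 0.003 m and value of joint gasket_3 above 0.0045 m) or (value of joint each of gasket_1, gasket_2, gasket_3 below 0.003 m and value of joint gasket_4 above 0.0045 m))), for 0.1 s.
3. two corners are down, two still up (((value of joint each of gasket_1, gasket_2 above 0.0045 m and value of joint each of gasket_3, gasket_4 below 0.003 m) or (value of joint each of gasket_1, gasket_3 above 0.0045 m and value of joint each of gasket_2, gasket_4 below 0.003 m) or (value of joint each of gasket_1, gasket_4 above 0.0045 m and value of joint each of gasket_2, gasket_3 below 0.003 m) or (value of joint each of gasket_1, gasket_4 below 0.003 m and value of joint each of gasket_2, gasket_3 above 0.0045 m) or (value of joint each of gasket_1, gasket_3 below 0.003 m and value of joint each of gasket_2, gasket_4 above 0.0045 m) or (value of joint each of gasket_1, gasket_2 below 0.003 m and value of joint each of gasket_3, gasket_4 above 0.0045 m))), for 0.1 s.
4. three corners are down, one still up (((value of joint each of gasket_1, gasket_2, gasket_3 above 0.0045 m and value of joint gasket_4 below 0.003 m) or (value of joint each of gasket_1, gasket_2, gasket_4 above 0.0045 m and value of joint gasket_3 below 0.003 m) or (value of joint each of gasket_1, gasket_3, gasket_4 above 0.0045 m and value of joint gasket_2 below 0.003 m) or (value of joint gasket_1 below 0.003 m and value of joint each of gasket_2, gasket_3, gasket_4 above 0.0045 m))), for 0.1 s.
At the end, for the whole second after the job is handed in: All four gasket corners are down by more than 4.5 of 6 mm; the lid lies on the box within 8 mm of its centre and 0.12 rad of its direction (either way round), within 2 mm of flush and 0.02 rad of level; the keeper is within 0.1 rad of parallel to the box's long side; lid and keeper are at rest (value of joint each of gasket_1, gasket_2, gasket_3, gasket_4 above 0.0045 m and horizontal distance between lid and box below 0.008 m and angle between the x axis of lid and the x axis of box, either way round below 0.12 rad and z of lid in the frame of box below 0.042 m and angle between lid's own z axis and vertical below 0.02 rad and value of joint keeper between -0.1 and 0.1 rad and linear speed of lid below 0.02 m/s and velocity of joint keeper between -0.05 and 0.05 rad/s); the robot touches nothing.
It fails at once if one of the other things on the table is pushed more than 40 mm away (distance of any of coffee_cup, ink_bottle, eraser, masking_tape, needle_machine, pen, pencil from where it was at the start of the episode above 0.04 m).
It fails at once if the coffee cup or the ink bottle is knocked over (angle between any of coffee_cup, ink_bottle's own z axis and vertical above 0.6 rad).
It also fails if it takes over 67 s, if anything falls off the work surface, if the arm or the gripper's body presses on something with over 40 N, if the wrist force passes 120 N, or if a joint passes its speed limit or range.

## Working session

There is one attempt and no reset: what is moved stays moved. The work goes in short steps, Python scripts to look and compute and a tool call to move; the robot and the scene stay as the last step left them, time stands still between calls to the robot, and variables do not carry over. Pictures are saved under pics/ and viewed, at most 10 in all, crops included, and the job is handed in when it is done.

Besides the shell and the picture viewer there is one more tool, called in YAML: its name, and indented under it one key for each argument. servo_tool: Moves the arm, as the interface text tells. Its arguments: {"type":"object","properties":{"commands":{"type":"array","items":{"type":"array"}},"claw":{"type":"number"},"force":{"type":"number"}},"required":["commands"]}

```bash
mkdir -p pics
cat > h.py <<'E'
import numpy as np, cv2
from plant import arm, vision, workorder
def cam(n):
    c=vision.camera(n); return c["image"],np.array(c["camera_matrix"]),np.array(c["view"])
def ray(K,V,u,v):
    d=V[:3,:3].T@(np.linalg.inv(K)@[u,v,1]); o=-V[:3,:3].T@V[:3,3]; return o,d
def onz(K,V,u,v,z):
    o,d=ray(K,V,u,v); return o+d*(z-o[2])/d[2]
def proj(K,V,p):
    q=K@(V[:3,:3]@np.array(p,float)+V[:3,3]); return q[:2]/q[2]
E
python3 - <<'E'
from h import *
for n in("scene","side"):
    im,K,V=cam(n); cv2.imwrite(f"pics/{n}0.png",im[:,:,::-1]); np.savez(f"{n}0.npz",im=im,K=K,V=V)
    print(n,K[0,0],(-V[:3,:3].T@V[:3,3]).round(),V[2,:3].round(2))
s=arm.sense();print(s["clock"],s["grip_width"],np.round(s["tool_rot"],2))
E
```

```text
scene 462.86964039663604 [ -113. -1157.   702.] [ 0.46  0.72 -0.52]
side 428.68920167384 [  491. -1286.   483.] [-0.04  0.93 -0.36]
0.1 95.39921247366667 [[ 0.9   0.43 -0.  ]
 [ 0.43 -0.9   0.  ]
 [ 0.   -0.   -1.  ]]
```

View pics/scene0.png

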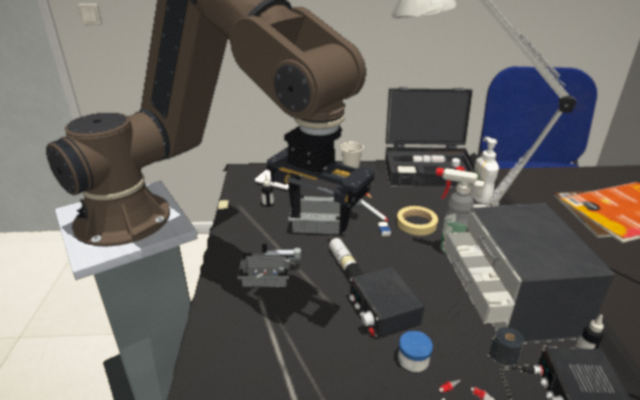

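View pics/side0.png

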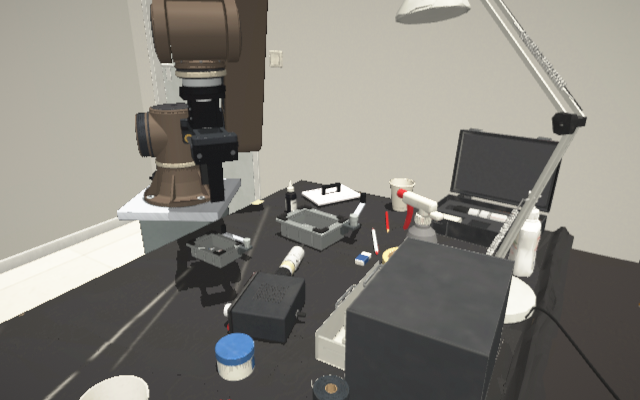

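Scene: the gripper hides the large box (about 320,215). Side: the large box is at (315,228), its keeper at (358,210), the lid at (331,195). The small decoy box is at (218,248). I'll zoom in on the side view.

Run:
```python
from h import *
d=np.load("side0.npz");im=d["im"][170:260,265:385]
cv2.imwrite("pics/c1.png",cv2.resize(im,(800,600),interpolation=cv2.INTER_CUBIC)[:,:,::-1])
K,V=d["K"],d["V"]
for n,u,v,z in(("lid",331,195,18),("box",315,228,50),("knob",363,198,82),("cup",400,208,0),("ink",290,212,0)):print(n,onz(K,V,u,v,z).round())
```

```text
lid [477. -59.  18.]
box [ 443. -366.   50.]
knob [ 562. -247.   82.]
cup [ 681. -112.   -0.]
ink [ 361. -154.    0.]
```

View pics/c1.png

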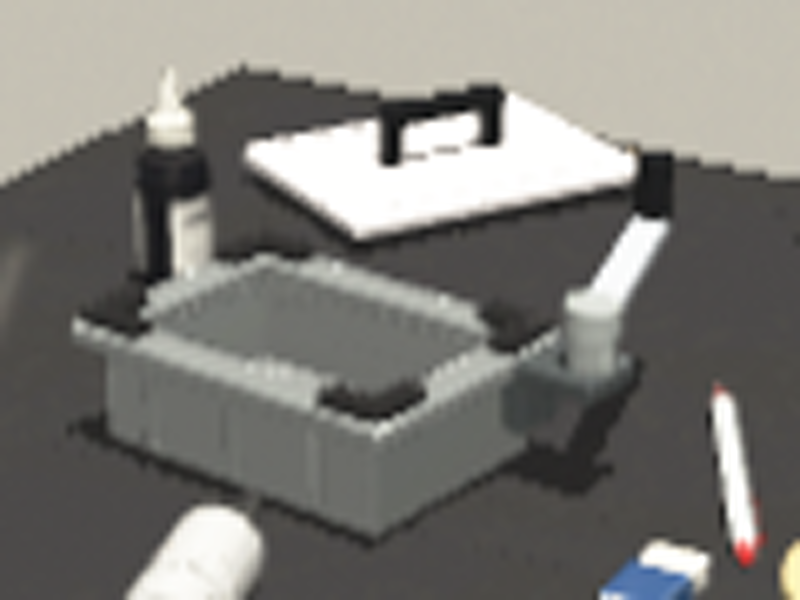

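Run:
```python
from h import *
d=np.load("side0.npz");K,V=d["K"],d["V"]
f=lambda c,r,z:onz(K,V,265+(c+.5)/6.667-.5,170+(r+.5)/6.667-.5,z)
P={k:f(*v) for k,v in dict(L=(73,325,48),N=(375,432,50),R=(557,327,50),B=(268,257,50),piv=(590,298,74),knob=(653,190,82),knobtop=(655,155,96),
 lN=(360,232,18),lL=(245,152,18),lR=(636,160,18),lB=(512,95,18),hL=(390,103,48),hR=(490,90,48)).items()}
for k in P:print(k,P[k].round(1))
n=lambda a,b:np.linalg.norm(P[a]-P[b]).round()
print(n('L','N'),n('N','R'),n('R','B'),n('B','L'),'lid',n('lN','lL'),n('lN','lR'),n('lR','lB'),n('lL','lB'),'h',n('hL','hR'),'k',n('piv','knob'))
ang=lambda a,b:np.degrees(np.arctan2(*(P[b]-P[a])[1::-1])).round(1)
print('box',ang('L','N'),ang('B','R'),ang('N','R')-90,'lid',ang('lL','lN'),ang('lN','lR'),ang('lL','lB'),ang('lB','lR'),ang('hL','hR'),'keep',ang('piv','knob'))
```

```text
L [ 341.4 -308.2   48. ]
N [ 458.4 -399.5   50. ]
R [ 523.  -307.9   50. ]
B [ 410.3 -243.7   50. ]
piv [ 533.7 -335.9   74. ]
knob [ 560.8 -247.5   82. ]
knobtop [ 561.1 -246.2   96. ]
lN [ 442.2 -136.8   18. ]
lL [384.4 -39.1  18. ]
lR [566.1 -43.3  18. ]
lB [509.6  45.9  18. ]
hL [452.5 -53.1  48. ]
hR [498.2 -33.4  48. ]
148.0 112.0 130.0 94.0 lid 113.0 155.0 106.0 151.0 h 50.0 k 93.0
box -38.0 -29.7 -35.2 lid -59.4 37.0 34.2 -57.6 23.3 keep 72.9
```

servo_tool:
  commands:
    - [[1.5,3.7,0],0.018]
    - [[1.5,3.7,0],0.018]
    - [[1.5,3.7,0],0.018]
    - [[1.5,3.7,0],0.018]
    - [[1.5,3.7,0],0.018]
    - [[1.5,3.7,0],0.018]
    - [[1.5,3.7,0],0.018]
    - [[1.5,3.7,0],0.018]

```text
clock: 0.77
tcp_pos: [387.4, -267.1, 214.6]
tool_rot: [[0.833, 0.553, -0.0], [0.553, -0.833, 0.0], [-0.0, -0.0, -1.0]]
force: [1.3, -0.0, 0.6]
grip_width: 95.1
grip_force: 0.0
```

servo_tool:
  commands:
    - [[1.5,3.7,0],0]
    - [[1.5,3.7,0],0]
    - [[1.5,3.7,0],0]
    - [[1.5,3.7,0],0]
    - [[1.4,3.7,0],0]
    - [[1.4,3.7,0],0]
    - [[0,0,0],0]
    - [[0,0,0],0]

```text
clock: 1.43
tcp_pos: [475.4, -45.2, 214.4]
tool_rot: [[0.831, 0.556, -0.001], [0.556, -0.831, -0.0], [-0.0, -0.0, -1.0]]
force: [0.1, 0.0, 0.9]
grip_width: 95.2
grip_force: 0.0
```

Run:
```python
from h import *
for n in("wrist","scene"):
    im,K,V=cam(n); cv2.imwrite(f"pics/{n}1.png",im[:,:,::-1]); np.savez(f"{n}1.npz",im=im,K=K,V=V)
    print(n,K[0,0],(-V[:3,:3].T@V[:3,3]).round(),V[:3,:3].round(2).tolist())
```

```text
wrist 314.94189966415814 [544.   0. 384.] [[0.56, -0.83, 0.0], [-0.8, -0.53, 0.29], [-0.24, -0.16, -0.96]]
scene 462.86964039663604 [ -113. -1157.   702.] [[0.84, -0.54, -0.0], [-0.28, -0.43, -0.86], [0.46, 0.72, -0.52]]
```

View pics/wrist1.png

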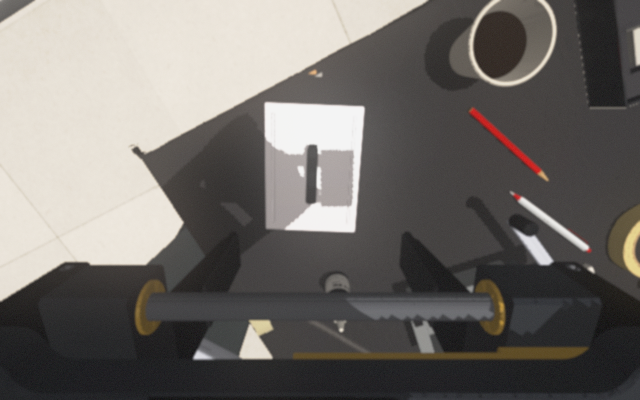

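Run:
```python
from h import *
d=np.load("wrist1.npz");K,V,im=d["K"],d["V"],d["im"]
print("tcp px",proj(K,V,[475.4,-45.2,214.4]), "lidguess",proj(K,V,[475,-45,18]))
g=im[90:245,250:380].min(2)
# plate quad
m=(g>95).astype(np.uint8); m=cv2.morphologyEx(m,cv2.MORPH_CLOSE,np.ones((15,15)))
cs=cv2.findContours(m,0,2)[0];c=max(cs,key=cv2.contourArea);h=cv2.convexHull(c)
q=cv2.approxPolyDP(h,5,True)[:,0]+[250,90];print(q.tolist())
P=np.array([onz(K,V,*p,18) for p in q]);print(P.round(1),P.mean(0).round(1))
hm=(im[140:210,295:330].max(2)<75).astype(np.uint8)
n,l,s,ce=cv2.connectedComponentsWithStats(hm);print(s[1:],ce[1:]+[295,140])
for a,b in((312,147),(311,202),(311.5,174)):print(onz(K,V,a,b,48).round(1))
```

```text
tcp px [318.96346424 250.17647682] lidguess [318.93665056 177.29977503]
[[363, 105], [355, 231], [266, 228], [250, 90], [337, 90]]
[[ 570.6  -40.    18. ]
 [ 443.  -120.7   18. ]
 [ 384.5  -26.1   18. ]
 [ 514.3   72.4   18. ]
 [ 567.5   -7.    18. ]] [496.  -24.3  18. ]
[[13 46  1  1  1]
 [13 49  2  2  2]
 [16 50  1  1  1]
 [18 51  1  1  1]
 [13 52  1  1  1]
 [15 52  1  3  3]
 [12 54  8  8 30]] [[308.         186.        ]
 [308.5        189.5       ]
 [311.         190.        ]
 [313.         191.        ]
 [308.         192.        ]
 [310.         193.        ]
 [310.23333333 198.16666667]]
[503.9 -16.9  48. ]
[452.3 -49.6  48. ]
[479.2 -32.5  48. ]
```

Wrist view: the lid is a white quad with corners (265,102), (364,106), (355,232), (266,229). That gives 151 x 111 mm, centre (478,-33), yaw 32.3°. The handle ray at z=48 agrees at (479,-32.5).

servo_tool:
  commands:
    - [[0.13,0.6,-3],-0.013]
    - [[0.13,0.6,-3],-0.013]
    - [[0,0,-3],0]
    - [[0,0,-3],0]
    - [[0,0,-3],0]
    - [[0,0,-2.5],0]
    - [[0,0,-1.3],0]
    - [[0,0,0],0]

```text
clock: 2.2
tcp_pos: [476.4, -36.3, 24.3]
tool_rot: [[0.849, 0.529, -0.005], [0.529, -0.849, 0.001], [-0.003, -0.003, -1.0]]
force: [-0.1, 0.2, 0.5]
grip_width: 95.0
grip_force: 0.0
```

servo_tool:
  commands:
    - [[0,0,0],0]
    - [[0,0,0],0]
    - [[0,0,0],0]
    - [[0,0,0],0]
    - [[0,0,0],0]
    - [[0,0,0],0]
    - [[0,0,0],0]
    - [[0,0,0],0]
  claw: 1
  force: 40

```text
clock: 2.87
tcp_pos: [477.9, -35.0, 26.8]
tool_rot: [[0.847, 0.531, 0.0], [0.531, -0.847, -0.0], [0.0, 0.0, -1.0]]
force: [0.0, 0.3, 0.6]
grip_width: 47.1
grip_force: 0.0
```

servo_tool:
  commands:
    - [[0,0,0],0]
    - [[0,0,0],0]
    - [[0,0,0],0]
    - [[0,0,0],0]
    - [[0,0,0],0]
    - [[0,0,0],0]
    - [[0,0,0],0]
    - [[0,0,0],0]

```text
clock: 3.53
tcp_pos: [477.7, -34.9, 26.6]
tool_rot: [[0.847, 0.531, -0.0], [0.531, -0.847, 0.0], [-0.0, -0.0, -1.0]]
force: [-1.0, 0.5, -0.8]
grip_width: 12.0
grip_force: 40.0
```

Run:
```python
from h import *
d=np.load("scene1.npz");K,V,im=d["K"],d["V"],d["im"]
print(proj(K,V,[430,-310,50]))
u,v=proj(K,V,[450,-300,50]).astype(int);print(u-60,v-45)
cv2.imwrite("pics/c2.png",cv2.resize(im[v-45:v+45,u-60:u+60],(800,600),interpolation=cv2.INTER_CUBIC)[:,:,::-1])
```

```text
[318.90277696 208.80793805]
263 159
```

View pics/c2.png

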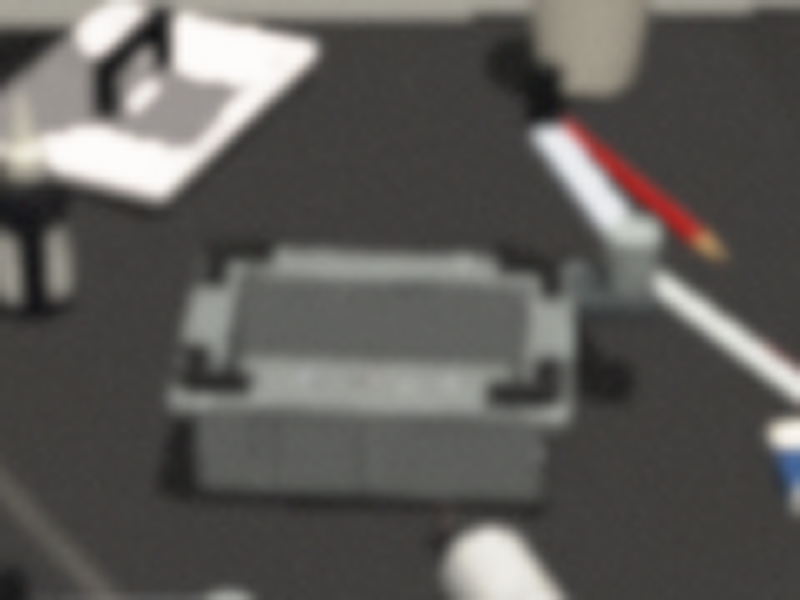

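Scene crop: the box rim's front corners are at (170,400) and (571,413), the back corner is hidden near (575,265), and the pivot top is at (634,220). The knob is at (545,80). I'll fit the box pose from the corner points in both views.

Run:
```python
from h import *
from scipy.optimize import least_squares as LS
S=6.667
A=np.load("side0.npz");B=np.load("scene1.npz")
loc=dict(mm=(-75,-55,50),pm=(75,-55,50),pp=(75,55,50),mp=(-75,55,50),piv=(98,40,74))
obs=[(A,265,170,dict(mm=(73,322),pm=(375,432),pp=(557,327),piv=(590,298))),
     (B,263,159,dict(mm=(170,400),pm=(571,413),piv=(634,220)))]
def w(p,l):
    c,s=np.cos(p[2]),np.sin(p[2]);return [p[0]+c*l[0]-s*l[1],p[1]+s*l[0]+c*l[1],l[2]]
def res(p,use=(0,1)):
    r=[]
    for i in use:
        d,u0,v0,o=obs[i]
        for k,(a,b) in o.items(): r+=list(proj(d["K"],d["V"],w(p,loc[k]))-[u0+(a+.5)/S-.5,v0+(b+.5)/S-.5])
    return np.array(r)
for use in((0,1),(0,),(1,)):
    f=LS(res,[430,-310,-.63],args=(use,),loss="soft_l1");print(use,f.x[:2].round(1),np.degrees(f.x[2]).round(1),res(f.x,use).round(1))
d=B
for k,(a,b,z) in dict(knob=(545,85,82),piv=(634,222,74)).items():print(k,onz(d["K"],d["V"],263+a/S,159+b/S,z).round(1))
```

```text
(0, 1) [ 432.4 -307.7] -36.6 [-0.8 -0.5  0.7 -0.5  1.   0.1  0.5 -0.3 -0.2  0.4 -0.4  0.7 -0.2  2. ]
(0,) [ 431.5 -309. ] -36.9 [-1.2 -0.3  0.1 -0.3  0.7  0.4  0.1 -0. ]
(1,) [ 434.8 -304.9] -35.9 [ 0.3 -0.2  0.  -0.4 -0.4  1. ]
knob [ 568.2 -229.7   82. ]
piv [ 540.3 -329.9   74. ]
```

servo_tool:
  commands:
    - [[0,0,0.5],0]
    - [[0,0,1],0]
    - [[0,0,2],0]
    - [[0,0,2.5],0]
    - [[0,0,3],0]
    - [[0,0,3],0]
    - [[0,0,3],0]
    - [[0,0,0],0]

```text
clock: 4.2
tcp_pos: [479.6, -35.3, 182.4]
tool_rot: [[0.847, 0.531, 0.008], [0.531, -0.847, -0.002], [0.006, 0.006, -1.0]]
force: [0.2, 0.0, -0.6]
grip_width: 11.7
grip_force: 40.0
```

servo_tool:
  commands:
    - [[-0.7,-1.6,0],-0.12]
    - [[-0.7,-1.6,0],-0.12]
    - [[-0.7,-1.6,0],-0.12]
    - [[-0.7,-1.6,0],-0.12]
    - [[-0.7,-1.6,0],-0.12]
    - [[-0.7,-1.6,0],-0.12]
    - [[-0.7,-1.6,0],-0.12]
    - [[-0.7,-1.6,0],-0.12]

```text
clock: 4.87
tcp_pos: [421.2, -163.6, 176.9]
tool_rot: [[0.919, -0.395, 0.0], [-0.395, -0.919, -0.0], [0.0, 0.0, -1.0]]
force: [0.3, -0.1, -1.7]
grip_width: 11.7
grip_force: 40.0
```

servo_tool:
  commands:
    - [[0,0,0],-0.12]
    - [[0,0,0],-0.12]
    - [[0,0,0],0]
    - [[0,0,0],0]
    - [[0,0,0],0]
    - [[0,0,0],0]
    - [[0,0,0],0]
    - [[0,0,0],0]

```text
clock: 5.53
tcp_pos: [421.9, -162.9, 176.7]
tool_rot: [[0.803, -0.596, -0.0], [-0.596, -0.803, -0.0], [-0.0, 0.0, -1.0]]
force: [0.4, 0.2, -0.6]
grip_width: 11.1
grip_force: 40.0
```

Run:
```python
from h import *
im,K,V=cam("wrist"); np.savez("wrist2.npz",im=im,K=K,V=V)
cv2.imwrite("pics/w2.png",cv2.resize(im,(800,500),interpolation=cv2.INTER_CUBIC)[:,:,::-1])
s=arm.sense();print(s["force"],s["tcp_pos"])
```

```text
[ 0.22498438 -0.27329177 -2.03496943] [ 421.85895486 -162.88609252  176.65176662]
```

View pics/w2.png

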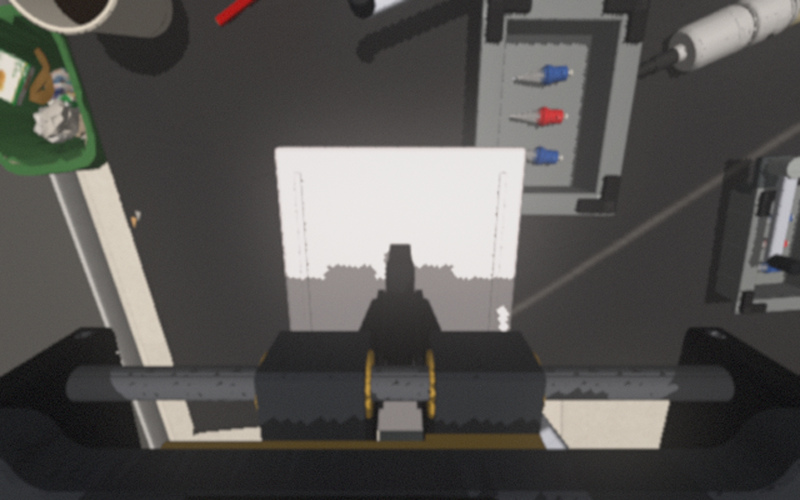

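Wrist view (scale 1.25): box rim corners are at (618,214), about (645,12) and about (483,10). The held lid's front edge runs from (277,149) to (525,149), square in the grip. I'll fit edge lines for the box pose and the lid's offset in the hand.

Run:
```python
from h import *
d=np.load("wrist2.npz");K,V,im=d["K"],d["V"],d["im"]
g=cv2.GaussianBlur(im,(3,3),0).astype(float).mean(2)
def scan(pts,dirn,rng,sign,z):
    out=[]
    for u,v in pts:
        t=np.arange(-rng,rng+.1,.5); us=u+dirn[0]*t; vs=v+dirn[1]*t
        p=cv2.remap(g.astype(np.float32),us.astype(np.float32)[None],vs.astype(np.float32)[None],1)[0]
        k=np.argmax(sign*np.gradient(p)); out.append(onz(K,V,us[k],vs[k],z)[:2])
    return np.array(out)
def line(P):
    vx,vy,x,y=cv2.fitLine(P.astype(np.float32),cv2.DIST_HUBER,0,.01,.01).ravel()
    n=np.array([-vy,vx]); r=(P-[x,y])@n
    return np.array([x,y]),np.array([vx,vy]),np.abs(r).mean()
S=1.25
R=scan([(( 646-(v-30)*.158)/S,v/S) for v in range(50,170,8)],(1,0),8,-1,50)   # -y edge
Bt=scan([(u/S,214/S) for u in range(532,575,5)],(0,1),6,-1,50)               # -x edge
L=scan([((482-(v-30)*.06)/S,v/S) for v in range(45,140,8)],(1,0),8,1,50)       # +y edge
for n,P in(("-y",R),("-x",Bt),("+y",L)):
    c,t,r=line(P);print(n,c.round(1),np.degrees(np.arctan2(t[1],t[0])).round(1),r.round(2))
cR,tR,_=line(R);cB,tB,_=line(Bt);cL,_,_=line(L)
a=np.arctan2(tR[1],tR[0]); a=a if np.cos(a)>0 else a+np.pi
X=np.array([np.cos(a),np.sin(a)]);Y=np.array([-X[1],X[0]])
print("width",(cL-cR)@Y)
c=Y*(cR@Y+55)+X*(cB@X+75);print("box",c.round(1),np.degrees(a), "alt y", (Y*(cL@Y-55)+X*(cB@X+75)).round(1))
# lid, plate top z
s=arm.sense();t=np.array(s["tcp_pos"]);z=t[2]-26.6+18
F=scan([(u/S,149/S) for u in range(295,515,12)],(0,1),6,1,z)
l=scan([((276+(v-150)*.08)/S,v/S) for v in range(160,265,8)],(1,0),6,1,z)
r=scan([((525-(v-150)*.08)/S,v/S) for v in range(220,265,8)],(1,0),6,-1,z)
T=np.array(s["tool_rot"])[:2,:2]
for n,P in(("front",F),("l",l),("r",r)):
    Q=(P-t[:2])@T; print(n,np.median(Q,0).round(1),line(Q)[1:])
print(np.degrees(np.arctan2(T[1,0],T[0,0])))
```

```text
-y [ 405.7 -355. ] -36.9 0.09
-x [ 369.6 -269.3] 52.6 0.14
+y [ 481.6 -275.4] -36.7 0.16
width 109.23152
box [ 434.5 -307.8] -36.896446 alt y [ 434.  -308.4]
front [75.9  1.4] (array([ 0.00194295, -0.9999981 ], dtype=float32), np.float64(0.07261846619868242))
l [ 46.8 -55.3] (array([ 0.9999938 , -0.00351886], dtype=float32), np.float64(0.10593931466243424))
r [33.5 55.2] (array([0.9999962 , 0.00276855], dtype=float32), np.float64(0.08903225238389557))
-36.6166312466025
```

servo_tool:
  commands:
    - [[0.25,-2.9,0],-0.005]
    - [[0.25,-2.9,0],0]
    - [[0.25,-2.9,0],0]
    - [[0.25,-2.9,0],0]
    - [[0.24,-2.92,0],0]
    - [[0,0,-3],0]
    - [[0,0,-3],0]
    - [[0,0,-2.5],0]

```text
clock: 6.25
tcp_pos: [433.9, -308.5, 90.1]
tool_rot: [[0.799, -0.602, -0.0], [-0.602, -0.799, 0.0], [-0.0, 0.0, -1.0]]
force: [-0.1, -1.5, -2.2]
grip_width: 12.0
grip_force: 40.0
```

servo_tool:
  commands:
    - [[0,0,0],0]
    - [[0,0,0],0]
    - [[0,0,0],0]
    - [[0,0,0],0]
    - [[0,0,-0.3],0]
    - [[0,0,-0.3],0]
    - [[0,0,-0.3],0]
    - [[0,0,0],0]

```text
clock: 6.92
tcp_pos: [434.1, -308.0, 82.4]
tool_rot: [[0.799, -0.601, -0.0], [-0.601, -0.799, 0.0], [-0.0, 0.0, -1.0]]
force: [0.5, 0.3, -1.6]
grip_width: 12.0
grip_force: 40.0
```

servo_tool:
  commands:
    - [[0,0,-0.2],0]
    - [[0,0,-0.2],0]
    - [[0,0,-0.2],0]
    - [[0,0,-0.1],0]
    - [[0,0,-0.1],0]
    - [[0,0,-0.1],0]
    - [[0,0,0],0]
    - [[0,0,0],0]

```text
clock: 7.58
tcp_pos: [434.3, -308.2, 73.6]
tool_rot: [[0.799, -0.601, -0.0], [-0.601, -0.799, -0.0], [-0.0, 0.0, -1.0]]
force: [0.6, -0.6, -2.0]
grip_width: 11.4
grip_force: 40.0
```

servo_tool:
  commands:
    - [[0,0,-0.04],0]
    - [[0,0,-0.04],0]
    - [[0,0,0],0]
    - [[0,0,0],0]
    - [[0,0,0],0]
    - [[0,0,0],0]
    - [[0,0,0],0]
    - [[0,0,0],0]

```text
clock: 8.25
tcp_pos: [434.3, -308.2, 72.9]
tool_rot: [[0.799, -0.601, 0.0], [-0.601, -0.799, -0.0], [0.0, 0.0, -1.0]]
force: [-0.0, 1.1, -1.5]
grip_width: 11.7
grip_force: 40.0
```

servo_tool:
  commands:
    - [[0,0,-0.03],0]
    - [[0,0,0],0]
    - [[0,0,0],0]
    - [[0,0,0],0]
    - [[0,0,0],0]
    - [[0,0,0],0]
    - [[0,0,0],0]
    - [[0,0,0],0]
  claw: 0.3

```text
clock: 8.92
tcp_pos: [434.3, -308.2, 72.6]
tool_rot: [[0.799, -0.601, -0.0], [-0.601, -0.799, -0.0], [0.0, 0.0, -1.0]]
force: [0.7, -0.4, -0.3]
grip_width: 33.3
grip_force: 0.0
```

servo_tool:
  commands:
    - [[0,0,1],0]
    - [[0,0,2],0]
    - [[0,0,3],0]
    - [[0,0,3],0]
    - [[0,0,3],0]
    - [[0,0,0],0]
    - [[0,0,0],0]
    - [[0,0,0],0]

```text
clock: 9.58
tcp_pos: [434.0, -307.9, 192.6]
tool_rot: [[0.799, -0.601, -0.0], [-0.601, -0.799, -0.0], [-0.0, 0.0, -1.0]]
force: [-0.6, -0.1, 0.2]
grip_width: 33.2
grip_force: 0.0
```

Run:
```python
from h import *
im,K,V=cam("wrist"); np.savez("wrist3.npz",im=im,K=K,V=V)
i2,K2,V2=cam("side"); a=cv2.resize(i2[170:270,265:385],(480,400),interpolation=cv2.INTER_CUBIC)
b=cv2.resize(im,(320,200));o=np.zeros((400,800,3),np.uint8);o[:,:480]=a;o[:200,480:]=b
cv2.imwrite("pics/w3.png",o[:,:,::-1])
print(arm.sense()["tcp_pos"])
```

```text
[ 433.84552927 -307.85501496  191.71047306]
```

View pics/w3.png

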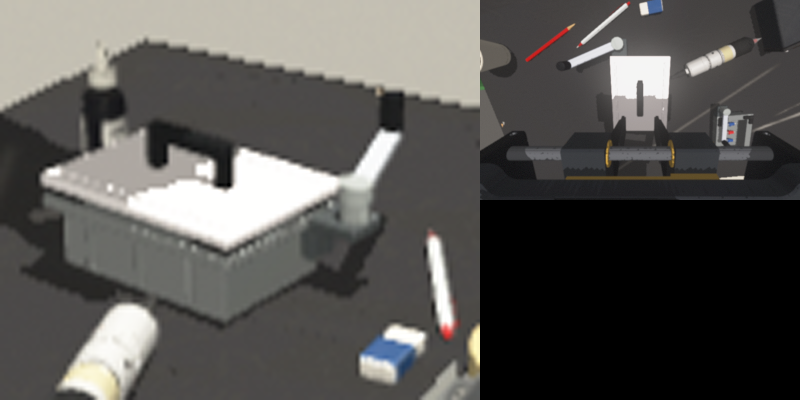

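The lid lies level on the raised gasket. Keeper clear. Next I press corner 1.

servo_tool:
  commands:
    - [[-1.24,3.8,0],0]
    - [[-1.24,3.8,0],0]
    - [[0,0,-2],0]
    - [[0,0,-3],0]
    - [[0,0,-3],0]
    - [[0,0,-2.5],0]
    - [[0,0,-1],0]
    - [[0,0,0],0]
  claw: 1

```text
clock: 10.35
tcp_pos: [408.1, -231.2, 74.7]
tool_rot: [[0.799, -0.601, -0.005], [-0.601, -0.799, 0.004], [-0.006, 0.0, -1.0]]
force: [-0.5, 0.8, 0.1]
grip_width: 0.4
grip_force: 0.0
```

servo_tool:
  commands:
    - [[0,0,-0.3],0]
    - [[0,0,-0.3],0]
    - [[0,0,-0.2],0]
    - [[0,0,-0.1],0]
    - [[0,0,-0.1],0]
    - [[0,0,-0.1],0]
    - [[0,0,-0.1],0]
    - [[0,0,0],0]

```text
clock: 11.02
tcp_pos: [409.5, -232.2, 65.6]
tool_rot: [[0.799, -0.601, 0.0], [-0.601, -0.799, -0.0], [0.0, 0.0, -1.0]]
force: [-0.7, -0.1, -0.9]
grip_width: 0.4
grip_force: 0.0
```

servo_tool:
  commands:
    - [[0,0,-0.1],0]
    - [[0,0,-0.1],0]
    - [[0,0,-0.1],0]
    - [[0,0,-0.1],0]
    - [[0,0,-0.05],0]
    - [[0,0,-0.05],0]
    - [[0,0,0],0]
    - [[0,0,0],0]

```text
clock: 11.68
tcp_pos: [409.6, -231.9, 61.2]
tool_rot: [[0.799, -0.601, 0.0], [-0.601, -0.799, -0.0], [0.0, -0.0, -1.0]]
force: [-0.3, 4.7, 12.4]
grip_width: 0.5
grip_force: 6.0
```

servo_tool:
  commands:
    - [[0,0,-0.05],0]
    - [[0,0,-0.05],0]
    - [[0,0,-0.05],0]
    - [[0,0,-0.05],0]
    - [[0,0,-0.05],0]
    - [[0,0,0],0]
    - [[0,0,0],0]
    - [[0,0,0],0]

```text
clock: 12.35
tcp_pos: [409.6, -231.8, 59.2]
tool_rot: [[0.799, -0.601, 0.001], [-0.601, -0.799, -0.0], [0.001, -0.0, -1.0]]
force: [-2.5, 6.5, 21.8]
grip_width: 0.4
grip_force: 10.8
```

servo_tool:
  commands:
    - [[0,0,-0.03],0]
    - [[0,0,-0.02],0]
    - [[0,0,0],0]
    - [[0,0,0],0]
    - [[0,0,0],0]
    - [[0,0,0],0]
    - [[0,0,0],0]
    - [[0,0,0],0]

```text
clock: 13.02
tcp_pos: [409.6, -231.8, 59.0]
tool_rot: [[0.799, -0.601, 0.001], [-0.601, -0.799, -0.0], [0.001, -0.0, -1.0]]
force: [-3.5, 7.5, 27.7]
grip_width: 0.3
grip_force: 14.1
```

Run:
```python
from h import *
i2,K2,V2=cam("side"); a=cv2.resize(i2[190:255,265:365],(800,520),interpolation=cv2.INTER_CUBIC)
cv2.imwrite("pics/s4.png",a[:,:,::-1])
```

```text
(no output)
```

View pics/s4.png

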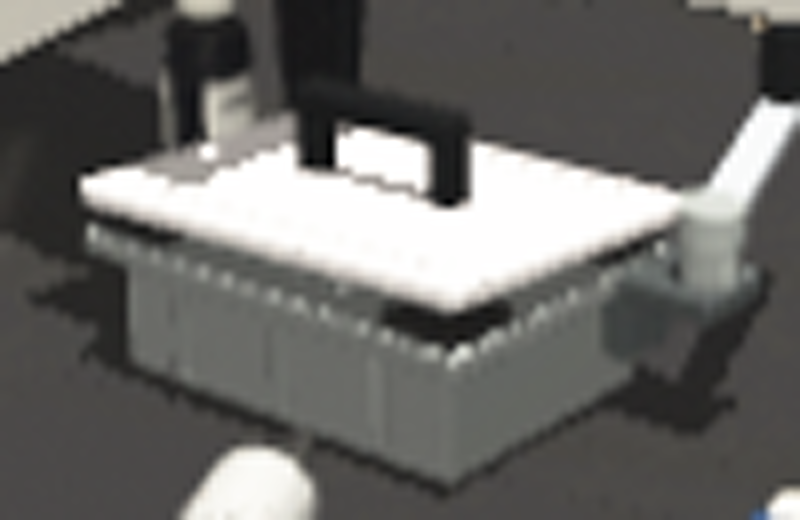

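Corner 1 is at its hard stop, with the opposite gasket at (450,318) still raised. On to corner 2.

servo_tool:
  commands:
    - [[0,0,1],0]
    - [[0,0,1.2],0]
    - [[-1.86,-2.45,0],0]
    - [[-1.86,-2.45,0],0]
    - [[-1.86,-2.45,0],0]
    - [[0,0,-0.6],0]
    - [[0,0,-0.4],0]
    - [[0,0,-0.2],0]

```text
clock: 13.73
tcp_pos: [353.5, -305.3, 67.0]
tool_rot: [[0.799, -0.602, -0.001], [-0.602, -0.799, 0.001], [-0.001, -0.0, -1.0]]
force: [1.7, -0.1, -0.2]
grip_width: 0.6
grip_force: 0.0
```

servo_tool:
  commands:
    - [[0,0,-0.15],0]
    - [[0,0,-0.15],0]
    - [[0,0,-0.1],0]
    - [[0,0,-0.1],0]
    - [[0,0,-0.05],0]
    - [[0,0,-0.05],0]
    - [[0,0,0],0]
    - [[0,0,0],0]

```text
clock: 14.4
tcp_pos: [354.0, -304.9, 62.0]
tool_rot: [[0.8, -0.6, -0.0], [-0.6, -0.8, 0.0], [-0.0, -0.0, -1.0]]
force: [-1.7, 2.2, 8.7]
grip_width: 0.0
grip_force: 4.4
```

servo_tool:
  commands:
    - [[0,0,-0.07],0]
    - [[0,0,-0.07],0]
    - [[0,0,-0.06],0]
    - [[0,0,-0.05],0]
    - [[0,0,-0.05],0]
    - [[0,0,0],0]
    - [[0,0,0],0]
    - [[0,0,0],0]

```text
clock: 15.07
tcp_pos: [353.9, -304.8, 59.0]
tool_rot: [[0.8, -0.6, -0.0], [-0.6, -0.8, 0.0], [-0.0, -0.0, -1.0]]
force: [-1.4, 3.7, 9.9]
grip_width: 0.4
grip_force: 5.1
```

Still yielding at 10 N, so I continue.

servo_tool:
  commands:
    - [[0,0,-0.05],0]
    - [[0,0,-0.04],0]
    - [[0,0,-0.03],0]
    - [[0,0,-0.02],0]
    - [[0,0,0],0]
    - [[0,0,0],0]
    - [[0,0,0],0]
    - [[0,0,0],0]

```text
clock: 15.73
tcp_pos: [353.9, -304.9, 58.7]
tool_rot: [[0.8, -0.6, 0.0], [-0.6, -0.8, -0.0], [0.0, 0.0, -1.0]]
force: [-5.0, 5.7, 27.1]
grip_width: 0.2
grip_force: 14.5
```

servo_tool:
  commands:
    - [[0,0,1],0]
    - [[0,0,1.2],0]
    - [[2.64,-1.99,0],0]
    - [[2.64,-1.99,0],0]
    - [[2.64,-1.99,0],0]
    - [[2.64,-1.99,0],0]
    - [[0,0,-0.6],0]
    - [[0,0,-0.4],0]

```text
clock: 16.4
tcp_pos: [460.3, -385.0, 68.4]
tool_rot: [[0.8, -0.6, -0.0], [-0.6, -0.8, -0.0], [-0.0, 0.0, -1.0]]
force: [0.4, -0.2, -1.1]
grip_width: 0.8
grip_force: 0.0
```

servo_tool:
  commands:
    - [[0,0,-0.2],0]
    - [[0,0,-0.15],0]
    - [[0,0,-0.1],0]
    - [[0,0,-0.1],0]
    - [[0,0,-0.1],0]
    - [[0,0,-0.05],0]
    - [[0,0,0],0]
    - [[0,0,0],0]

```text
clock: 17.07
tcp_pos: [458.9, -384.8, 63.0]
tool_rot: [[0.799, -0.601, -0.0], [-0.601, -0.799, 0.0], [-0.0, -0.0, -1.0]]
force: [-0.3, 3.6, 7.5]
grip_width: 0.6
grip_force: 3.9
```

servo_tool:
  commands:
    - [[0,0,-0.07],0]
    - [[0,0,-0.07],0]
    - [[0,0,-0.07],0]
    - [[0,0,-0.07],0]
    - [[0,0,-0.06],0]
    - [[0,0,-0.05],0]
    - [[0,0,0],0]
    - [[0,0,0],0]

```text
clock: 17.73
tcp_pos: [458.7, -385.2, 59.3]
tool_rot: [[0.799, -0.601, -0.0], [-0.601, -0.799, -0.0], [0.0, 0.0, -1.0]]
force: [-3.6, 1.8, 9.1]
grip_width: 0.7
grip_force: 4.9
```

servo_tool:
  commands:
    - [[0,0,-0.05],0]
    - [[0,0,-0.04],0]
    - [[0,0,-0.03],0]
    - [[0,0,-0.02],0]
    - [[0,0,0],0]
    - [[0,0,0],0]
    - [[0,0,0],0]
    - [[0,0,0],0]

```text
clock: 18.4
tcp_pos: [458.8, -385.3, 58.8]
tool_rot: [[0.799, -0.601, 0.0], [-0.601, -0.799, -0.001], [0.001, 0.001, -1.0]]
force: [-5.7, 3.7, 19.5]
grip_width: 0.5
grip_force: 9.7
```

servo_tool:
  commands:
    - [[0,0,-0.03],0]
    - [[0,0,-0.02],0]
    - [[0,0,0],0]
    - [[0,0,0],0]
    - [[0,0,0],0]
    - [[0,0,0],0]
    - [[0,0,0],0]
    - [[0,0,0],0]

```text
clock: 19.07
tcp_pos: [458.8, -385.3, 58.8]
tool_rot: [[0.799, -0.601, 0.0], [-0.601, -0.799, -0.001], [0.001, 0.001, -1.0]]
force: [-6.8, 4.1, 24.8]
grip_width: 0.2
grip_force: 11.9
```

servo_tool:
  commands:
    - [[0,0,1],0]
    - [[0,0,1.2],0]
    - [[1.8,2.48,0],0]
    - [[1.8,2.48,0],0]
    - [[1.8,2.48,0],0]
    - [[0,0,-0.6],0]
    - [[0,0,-0.4],0]
    - [[0,0,-0.2],0]

```text
clock: 19.73
tcp_pos: [512.9, -311.1, 66.1]
tool_rot: [[0.799, -0.601, -0.0], [-0.601, -0.799, -0.0], [-0.0, 0.0, -1.0]]
force: [-0.0, 0.1, -0.4]
grip_width: 0.5
grip_force: 0.0
```

servo_tool:
  commands:
    - [[0,0,-0.15],0]
    - [[0,0,-0.1],0]
    - [[0,0,-0.1],0]
    - [[0,0,-0.1],0]
    - [[0,0,-0.1],0]
    - [[0,0,-0.05],0]
    - [[0,0,0],0]
    - [[0,0,0],0]

```text
clock: 20.4
tcp_pos: [512.9, -311.7, 61.0]
tool_rot: [[0.798, -0.602, 0.001], [-0.602, -0.798, -0.0], [0.001, -0.0, -1.0]]
force: [-1.0, 2.7, 6.4]
grip_width: 0.2
grip_force: 3.4
```

servo_tool:
  commands:
    - [[0,0,-0.07],0]
    - [[0,0,-0.06],0]
    - [[0,0,-0.06],0]
    - [[0,0,-0.05],0]
    - [[0,0,0],0]
    - [[0,0,0],0]
    - [[0,0,0],0]
    - [[0,0,0],0]

```text
clock: 21.07
tcp_pos: [513.0, -311.7, 58.7]
tool_rot: [[0.798, -0.603, 0.001], [-0.603, -0.798, -0.0], [0.001, -0.0, -1.0]]
force: [0.3, 3.8, 7.8]
grip_width: 0.6
grip_force: 3.7
```

servo_tool:
  commands:
    - [[0,0,-0.05],0]
    - [[0,0,-0.04],0]
    - [[0,0,-0.04],0]
    - [[0,0,-0.03],0]
    - [[0,0,0],0]
    - [[0,0,0],0]
    - [[0,0,0],0]
    - [[0,0,0],0]

```text
clock: 21.73
tcp_pos: [513.1, -311.7, 58.2]
tool_rot: [[0.798, -0.602, 0.001], [-0.602, -0.798, -0.001], [0.001, -0.0, -1.0]]
force: [-3.8, 5.4, 19.0]
grip_width: 0.5
grip_force: 9.9
```

Corner 4 is at its stop, with TCP at 58.2, which matches a sealed lid. Next I lift, turn and approach the keeper knob. First I check the lamp's position and joint 6.

Run:
```python
from h import *
d=np.load("side0.npz");e=np.load("scene1.npz")
o1,d1=ray(d["K"],d["V"],433,12);o2,d2=ray(e["K"],e["V"],424,8)
A=np.c_[d1,-d2];t=np.linalg.lstsq(A,o2-o1,rcond=None)[0];print((o1+d1*t[0]).round(),(o2+d2*t[1]).round())
print(np.round(arm.sense()["joints"],1))
```

```text
[ 678. -358.  519.] [ 679. -358.  523.]
[-37.6  37.1 101.    0.   41.8  89.5]
```

servo_tool:
  commands:
    - [[0,0,1],0]
    - [[0,0,2],0]
    - [[0,0,2.5],-0.12]
    - [[0,0,2],-0.12]
    - [[1.3,1.8,0],-0.12]
    - [[1.3,1.8,0],-0.12]
    - [[1.3,1.8,0],-0.12]
    - [[1.2,1.9,0],-0.12]
  claw: 0

```text
clock: 22.4
tcp_pos: [564.4, -238.2, 131.8]
tool_rot: [[0.197, -0.98, 0.0], [-0.98, -0.197, -0.0], [0.0, -0.0, -1.0]]
force: [-0.1, -0.2, -0.2]
grip_width: 45.9
grip_force: 0.0
```

servo_tool:
  commands:
    - [[0,0,0],-0.12]
    - [[0,0,0],-0.12]
    - [[0,0,0],-0.12]
    - [[0,0,0],-0.12]
    - [[0,0,0],0]
    - [[0,0,0],0]
    - [[0,0,0],0]
    - [[0,0,0],0]

```text
clock: 23.07
tcp_pos: [542.3, -266.6, 126.9]
tool_rot: [[-0.207, -0.977, 0.051], [-0.976, 0.21, 0.059], [-0.069, -0.038, -0.997]]
force: [0.8, 0.6, -0.1]
grip_width: 47.4
grip_force: 0.0
```

Run:
```python
from h import *
im,K,V=cam("wrist"); np.savez("wrist5.npz",im=im,K=K,V=V)
cv2.imwrite("pics/w5.png",cv2.resize(im,(800,500),interpolation=cv2.INTER_CUBIC)[:,:,::-1])
print(proj(K,V,[564.3,-238.8,96])*1.25,proj(K,V,[536.7,-334.9,74])*1.25)
```

```text
[375.02525982 333.66747251] [387.47965388 151.96326797]
```

View pics/w5.png

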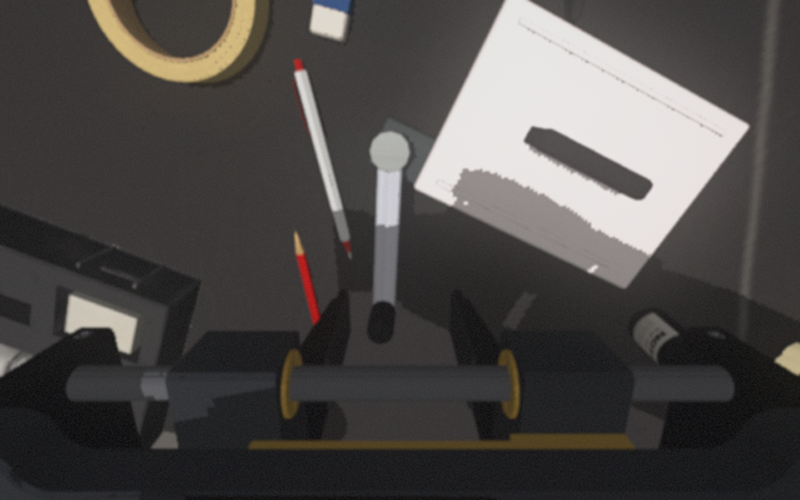

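The wrist view shows the sealed lid and the pivot at (390,151), predicted (387,152). The knob is at (381,325), predicted (375,334). Joint 6 hit its range limit, so I turn back a bit.

servo_tool:
  commands:
    - [[0,0,0],0.1]
    - [[0,0,0],0.1]
    - [[0,0,0],0.1]
    - [[0,0,0],0.1]
    - [[0,0,0],0.1]
    - [[0,0,0],0]
    - [[0,0,0],0]
    - [[0,0,0],0]

```text
clock: 23.78
tcp_pos: [542.2, -266.4, 126.7]
tool_rot: [[0.282, -0.959, 0.016], [-0.957, -0.28, 0.077], [-0.069, -0.037, -0.997]]
force: [0.6, 0.1, 0.4]
grip_width: 47.4
grip_force: 0.0
```

Run:
```python
from h import *
s=arm.sense();print(np.round(s["joints"],1),np.round(s["tcp_pos"],1),np.round(s["tool_rot"],3).tolist())
d=np.load("wrist5.npz");K,V=d["K"],d["V"]
pv=np.array([536.7,-334.9])
for th in (62,66,70,74,78):
    a=np.radians(143.1-th);p=pv+100*np.array([np.cos(a),np.sin(a)])
    print(th,p.round(1),(proj(K,V,[*p,96])*1.25).round(),(proj(K,V,[*(pv+60*np.array([np.cos(a),np.sin(a)])),70])*1.25).round())
```

```text
[-34.3  32.5  96.8   5.3  52.5 126. ] [ 542.2 -266.4  126.7] [[0.282, -0.959, 0.016], [-0.957, -0.28, 0.077], [-0.069, -0.037, -0.997]]
62 [ 552.2 -236.1] [397. 334.] [395. 253.]
66 [ 559.  -237.4] [384. 334.] [388. 253.]
70 [ 565.8 -239.2] [372. 333.] [381. 253.]
74 [ 572.4 -241.5] [360. 332.] [374. 252.]
78 [ 578.8 -244.2] [348. 330.] [367. 251.]
```

servo_tool:
  commands:
    - [[0.9,1.45,0],0]
    - [[0.9,1.45,0],0]
    - [[0,0,-1.5],0]
    - [[0,0,-2],0]
    - [[0,0,-1.2],0]
    - [[0,0,-0.5],0]
    - [[0,0,0],0]
    - [[0,0,0],0]

```text
clock: 24.45
tcp_pos: [560.2, -238.0, 75.0]
tool_rot: [[0.284, -0.959, 0.016], [-0.956, -0.282, 0.077], [-0.069, -0.038, -0.997]]
force: [0.1, 0.1, 1.2]
grip_width: 47.7
grip_force: 0.0
```

servo_tool:
  commands:
    - [[0,0,0],0]
    - [[0,0,0],0]
    - [[0,0,0],0]
    - [[0,0,0],0]
    - [[0,0,0],0]
    - [[0,0,0],0]
    - [[0,0,0],0]
    - [[0,0,0],0]
  claw: 1
  force: 12

```text
clock: 25.12
tcp_pos: [560.4, -237.5, 74.9]
tool_rot: [[0.285, -0.958, 0.017], [-0.956, -0.283, 0.077], [-0.069, -0.038, -0.997]]
force: [4.0, 4.4, 2.5]
grip_width: 15.9
grip_force: 12.0
```

servo_tool:
  commands:
    - [[-0.72,0.12,0],0.04]
    - [[-0.72,0.12,0],0.04]
    - [[-0.73,0.015,0],0.04]
    - [[-0.73,0.015,0],0.04]
    - [[-0.72,-0.09,0],0.04]
    - [[-0.72,-0.09,0],0.04]
    - [[-0.7,-0.195,0],0.04]
    - [[-0.7,-0.195,0],0.04]

```text
clock: 25.78
tcp_pos: [502.2, -239.8, 74.9]
tool_rot: [[0.573, -0.819, -0.01], [-0.817, -0.572, 0.08], [-0.071, -0.038, -0.997]]
force: [1.6, 7.4, 4.1]
grip_width: 16.3
grip_force: 12.1
```

servo_tool:
  commands:
    - [[-0.667,-0.3,0],0.04]
    - [[-0.667,-0.3,0],0.04]
    - [[-0.617,-0.39,0],0.04]
    - [[-0.617,-0.39,0],0.04]
    - [[-0.554,-0.475,0],0.04]
    - [[-0.554,-0.475,0],0.04]
    - [[-0.48,-0.55,0],0.04]
    - [[-0.48,-0.55,0],0.04]

```text
clock: 26.45
tcp_pos: [455.3, -274.3, 74.7]
tool_rot: [[0.801, -0.598, -0.035], [-0.595, -0.801, 0.073], [-0.072, -0.038, -0.997]]
force: [-1.0, 6.1, 5.1]
grip_width: 16.2
grip_force: 12.1
```

servo_tool:
  commands:
    - [[0,0,0],0]
    - [[0,0,0],0]
    - [[0,0,0],0]
    - [[0,0,0],0]
    - [[0,0,0],0]
    - [[0,0,0],0]
    - [[0,0,0],0]
    - [[0,0,0],0]

```text
clock: 27.12
tcp_pos: [455.1, -274.8, 74.7]
tool_rot: [[0.799, -0.6, -0.035], [-0.596, -0.799, 0.072], [-0.072, -0.037, -0.997]]
force: [-5.0, 0.5, 5.8]
grip_width: 15.8
grip_force: 12.1
```

servo_tool:
  commands:
    - [[0,0,0],0]
    - [[0,0,0],0]
    - [[0,0,0],0]
    - [[0,0,0],0]
    - [[0,0,0],0]
    - [[0,0,0],0]
    - [[0,0,0],0]
    - [[0,0,0],0]
  claw: 0.35

```text
clock: 27.78
tcp_pos: [456.3, -275.1, 74.7]
tool_rot: [[0.799, -0.6, -0.033], [-0.597, -0.799, 0.072], [-0.069, -0.038, -0.997]]
force: [-0.8, 0.6, -0.1]
grip_width: 30.9
grip_force: 0.0
```

servo_tool:
  commands:
    - [[0,0,1],0]
    - [[0,0,2],0]
    - [[0,0,3],0]
    - [[-1.5,1.5,3],0]
    - [[-1.5,1.5,2],0]
    - [[-1.5,1.5,0],0]
    - [[0,0,0],0]
    - [[0,0,0],0]

```text
clock: 28.45
tcp_pos: [411.1, -229.8, 185.8]
tool_rot: [[0.8, -0.6, -0.032], [-0.597, -0.799, 0.071], [-0.068, -0.037, -0.997]]
force: [1.1, 0.5, 0.4]
grip_width: 30.6
grip_force: 0.0
```

Run:
```python
from h import *
im,K,V=cam("wrist"); np.savez("wrist6.npz",im=im,K=K,V=V)
i2,K2,V2=cam("side")
o=np.zeros((560,800,3),np.uint8);o[:250,:400]=cv2.resize(im,(400,250));o[:,400:]=0
o[250:,:]=cv2.resize(i2[195:257,260:420],(800,310),interpolation=cv2.INTER_CUBIC);o[:250,400:]=cv2.resize(im[0:200,200:520],(400,250))
cv2.imwrite("pics/w6.png",o[:,:,::-1])
np.savez("side6.npz",im=i2,K=K2,V=V2);print(arm.sense()["tcp_pos"])
```

```text
[ 411.73885794 -230.49311068  184.92449112]
```

View pics/w6.png

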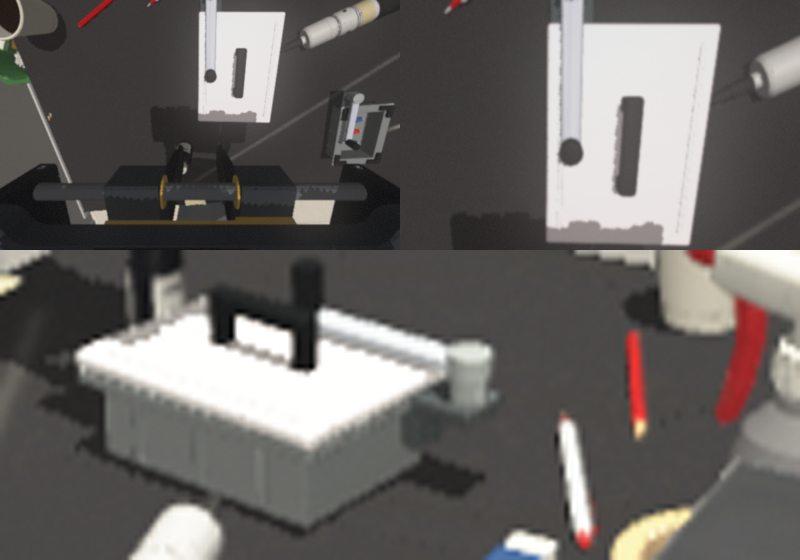

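The final view shows the lid flush with the handle and bar parallel. In the top-right crop the lid corners are (548,23), (720,24), (690,245) and (548,243). The bar runs from (570,10) to (571,150). I'll check the numbers.

Run:
```python
from h import *
d=np.load("wrist6.npz");K,V=d["K"],d["V"]
f=lambda c,r,z:onz(K,V,200+c/1.25,r/1.25,z)[:2]
P=np.array([f(*p,58) for p in((547.5,23),(720,24),(690,245),(547.5,243))]);print(P.round(1),P.mean(0).round(1))
a=lambda p,q:np.degrees(np.arctan2(*(p-q)[::-1])).round(1)
print("lid yaw",a(P[0],P[3]),a(P[1],P[2]),"sizes",[np.linalg.norm(P[i]-P[i-1]).round(1) for i in range(4)])
k=f(570,142,96);b=f(569,30,70);e=f(570.5,125,70)
print("knob dir",a(k,np.array([536.7,-334.9])),"bar",a(b,e))
```

```text
[[ 375.7 -510.3]
 [ 312.4 -592.7]
 [ 166.6 -545.1]
 [ 228.4 -462.9]] [ 270.8 -527.7]
lid yaw -17.8 -18.1 sizes [np.float64(154.7), np.float64(103.9), np.float64(153.4), np.float64(102.9)]
knob dir -147.9 bar -16.0
```

Run:
```python
from h import *
d=np.load("wrist6.npz");K,V=d["K"],d["V"]
f=lambda c,r,z:onz(K,V,200+(c-400)/1.25,r/1.25,z)[:2]
P=np.array([f(*p,58) for p in((547.5,23),(720,24),(690,245),(547.5,243))]);print(P.mean(0).round(1))
a=lambda p,q:np.degrees(np.arctan2(*(p-q)[::-1])).round(1)
print("lid yaw",a(P[0],P[3]),a(P[1],P[2]),"sizes",[np.linalg.norm(P[i]-P[i-1]).round(1) for i in range(4)])
k=f(570,142,96);b=f(569,30,70);e=f(570.5,125,70)
print("knob dir",a(k,np.array([536.7,-334.9])),"bar",a(b,e))
```

```text
[ 433.8 -308.1]
lid yaw -37.0 -36.9 sizes [np.float64(151.9), np.float64(110.7), np.float64(150.8), np.float64(110.8)]
knob dir 143.5 bar -34.8
```

Lid centre and yaw match the box at z=58, the size checks out (152 x 111), and the keeper is within about 2° of parallel. Handing in.

```bash
python3 -c "
from plant import workorder
print(workorder.sign_off())"
```

```text
the job is handed in; nothing more can be done
None
```

I handed the job in at about 28 s of the 67 s allowed: all four corners are pressed to their stops, the lid is flush and square on the box, and the keeper bar is within about 2° of parallel to the handle and released; no verdict came back.

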